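# Clip a specimen slide into the sprung slide holder

## Robot

A 6-joint arm with a two-finger parallel gripper is mounted at the origin on the work surface. World frame = base frame: x ahead of the robot, y to its left, z up, the work surface at z = 0. Lengths are in m, angles in rad, forces in N, time in s.
With the tool pointing down it reaches from about 0.275 to 0.725 m from the base axis. Payload 15.9 kg.
Tool frame: the origin (TCP) lies at the very end of the fingers, on their centre line; the grasp point (between the pads) lies 19 mm behind it (bot.grasp_offset is the distance from the TCP to the grasp point, in m); x points along the fingers, y is the direction in which the jaws open and shut, and the axes are right-handed (so a half turn about x gives the same grasp; the last joint's range is limited). The gripper opens to 85 mm and grips with 20 to 120 N. Pads are 22 mm wide; open, the fingers measure 114 mm over their backs; the gripper's body (76 mm by 85 mm) begins 54 mm behind the grasp point. The pads swing forward as they close: fully open they stand 13 mm farther back than shut.
Start: joints at [1.319, 0.213, -0.034, 1.323, 0, 1.571], TCP at [0.125, 0.484, 0.231] pointing down, gripper open.
Joint ranges: [-2.98, 2.98], [-0.74, 1.72], [-1.14, 1.35], [-2.1, 2.04], [-1.57, 1.44], [-3.14, 3.14]. Speed limits (rad/s): [1.89, 1.89, 2.39, 2.57, 3.14, 3.14].

## Interface

Orientations are given as [roll, pitch, yaw] about the fixed x, y, z axes, in that order (R = Rz(yaw) Ry(pitch) Rx(roll)).
In Python, from cell import bot gives the robot as it stands.
- The arm moves only by the tool send_rows, never from a script. Its argument "moves" is a list that holds one entry, the list of rows, each a list of 7 numbers: the shift along the tool's x, y, z in m, then the turn, a rotation vector about the tool's x, y, z in rad, then the finger opening in m, from 0 to 0.0854. In form: [[[x, y, z, ax, ay, az, grip], ...]]. A call has 1 to 20 rows; each row is the pose to reach, as a shift and turn from the pose commanded when the call began, along the tool's axes at that moment; what a row does not reach only later rows make up. A row lasts 1/8 s, in which the tool goes at most 62.5 mm and 10.7 degrees, less where a joint would pass 70% of its speed; a pose out of reach is approached as far as the arm can. A call with a gripper value outside its range is refused whole. The fingers move at their own pace and stop on an object; "force" is the grip in N (left out, the last holds). Time passes only in rows, so rows that repeat a pose let the fingers close. It gives the time, the measured TCP pose, the force and the opening at its end, in the units of the state.
- bot.get_obs(): the state, without advancing time (a new reading comes with each control period).
- bot.snapshot(name): name is "scene" or "top"; returns a dict with "color" (420x560x3 uint8, red, green, blue), "K" (3x3 intrinsics, pixels), "dist" ([k1, k2, p1, p2, k3] as OpenCV has them; the pictures are not rectified), "R" (3x3) and "t" (3): a world point X has camera coordinates R X + t. Camera axes: x right, y down, z forward; pixel columns grow to the right and rows downward; lengths in m; the calibration is good to about 2 mm. A picture is of the moment at which its call begins. There is no depth.
- bot.finish_job(): hands the job in, once; it reports no verdict.
The state is a dict: "time": time; "qpos": joint angles; "qd": joint speeds; "effort": joint torques, N m; "tcp_pos": TCP position; "tcp_rot": TCP orientation; "force": force on the tool from outside, world axes, zero at the start; "wrist_torque": the same for the moment, N m; "grip_width": finger opening in m.
Only numpy, scipy, OpenCV 4.12 (cv2) and the standard library are available. Lean on these libraries where they do the work, as an engineer would, in place of code of your own. Each camera call takes 0.05 s, during which the arm holds its last target.

## Task

Take the glass slide that carries the rectangular specimen block and load it into the slide holder: use the slide's end to draw the sprung curved arm back, set the slide down flat on the plate with its other end against the fixed edge, and release it so that the arm holds it there, centred and square to the edge. Leave the slide with the round specimen where it is.

Things in the scene. Friction and masses are not known exactly. Their poses are not given: they have to be found in the camera images.
- slide_mid (a point): Centre, half-way up (12.5 mm over its underside), of the slide to load, flat on the bench: clear glass 76 mm long (x) x 28 (y) x 5 thick, a red-brown rectangular stone block 34 (x) x 22 (y) x 20 tall fixed centrally on top; 25 mm high in all, 50 g. Grip the block's long sides, 22 mm apart; the glass juts out 3 mm below them. Either end may go first.
- other_mid (a point): Centre, half-way up (12.5 mm over its underside), of the other slide, to be left alone: the same glass, but with a round red-brown stone disc 24 mm in diameter and 20 tall on top.
- holder: Slide holder fixed to the bench: black plate 150 x 130 mm, top 12 mm over it. Origin at bench level under the centre of the seated slide (white disc on the plate); slide lies along x, z up. Fixed edge: aluminium bar along y, 50 mm long, 4 mm above the plate, seating face at x = -38 mm, back at -46. A curved steel arm, pivoted at x = 38, y = -62 mm, ends in an upright pin at y = 0.
- clip (a joint): Sprung arm: 0 at rest, grows as its pin is drawn to holder +x (0.29 slide seated, 0.34 drawn 3 mm more, limit 0.6); presses with 1.5 N at rest, 4 N seated. Pin 12 mm thick, up to 17 mm above the plate; at rest its near side is at holder x = 20 mm. A slide held 6 to 9 mm above the plate clears the edge and can push the pin back with its end, then be lowered; let go, the arm pushes it home.
There are look-alikes about, which are no part of the job. What is shaped like the part that bears slide_mid but green is not meant. What is shaped like the holder but red is not meant.

How it is judged:
By the outcome, as a careful person would: the job done as asked, in the order asked, and still so for the second after the job is handed in, with the robot touching nothing.
It also fails if it takes over 32 s, if anything falls off the work surface, if the arm or the gripper's body presses on something with over 40 N, if the wrist force passes 120 N, or if a joint passes its speed limit or range.

## Working session

There is one attempt and no reset: what is moved stays moved. The work goes in short steps, Python scripts to look and compute and a tool call to move; the robot and the scene stay as the last step left them, time stands still between calls to the robot, and variables do not carry over. Pictures are saved under pics/ and viewed, and the job is handed in when it is done.

Besides the shell and the picture viewer there is one more tool, called after "Request:" in YAML: its name, and indented under it one key for each argument. send_rows: Moves the arm, as the interface text tells. Its arguments: {"type":"object","properties":{"moves":{"type":"array","items":{"type":"array","items":{"type":"array","items":{"type":"number"}}}},"force":{"type":"number"}},"required":["moves"]}

```bash
mkdir -p pics; ls
python3 - <<'E'
from cell import bot
import cv2,pickle
for n in("scene","top"):
    s=bot.snapshot(n); pickle.dump(s,open(f"{n}0.pkl","wb"))
    cv2.imwrite(f"pics/{n}0.png",cv2.resize(s["color"][:,:,::-1],None,fx=1.4,fy=1.4))
    print(n,s["K"],s["dist"],s["R"],s["t"])
print(bot.get_obs(),bot.grasp_offset)
E
```

```text
pics
scene [[512.24614332   0.         282.54125623]
 [  0.         512.24614332 209.33679092]
 [  0.           0.           1.        ]] [-0.11407863  0.          0.          0.          0.        ] [[-0.25665485  0.96647187 -0.00777239]
 [ 0.7235849   0.18681042 -0.66447479]
 [-0.64074423 -0.17616467 -0.74727026]] [ 0.07724236 -0.33576401  1.4602827 ]
top [[405.72249952   0.         281.5397874 ]
 [  0.         405.72249952 210.29509966]
 [  0.           0.           1.        ]] [-0.11495967  0.          0.          0.          0.        ] [[ 0.01651792 -0.99982117 -0.0092077 ]
 [-0.98238723 -0.01451427 -0.18629187]
 [ 0.18612491  0.01212268 -0.9824513 ]] [0.02249318 0.47074078 0.86676654]
{'time': 0.1, 'qpos': array([ 1.31903547e+00,  2.13299517e-01, -3.49437897e-02,  1.32348667e+00,
        3.76477888e-07,  1.57077694e+00]), 'qd': array([ 0.0005951 , -0.00173716,  0.00134425, -0.0003568 , -0.00047984,
       -0.00073456]), 'effort': array([ 1.62421748e-03, -6.87247181e+01,  4.87806380e+01,  1.20896599e-02,
        1.80573411e-04, -7.50228168e-06]), 'tcp_pos': array([0.12448535, 0.48396793, 0.23089021]), 'tcp_rot': array([-1.57121894,  1.56986267, -1.82296042]), 'force': array([-0.79950659,  0.33857327,  0.1935546 ]), 'wrist_torque': array([ 0.03777605, -0.01776355,  0.01689703]), 'grip_width': 0.08535572048167325} 0.0187
```

View pics/scene0.png

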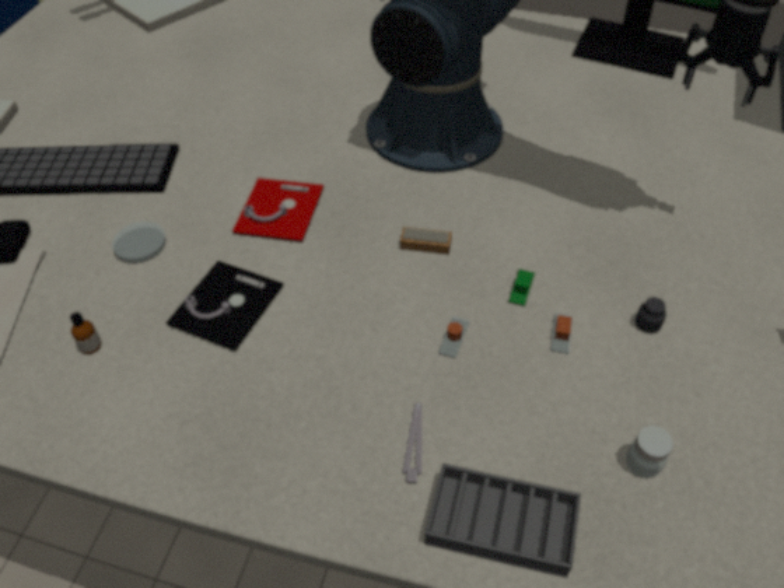

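View pics/top0.png

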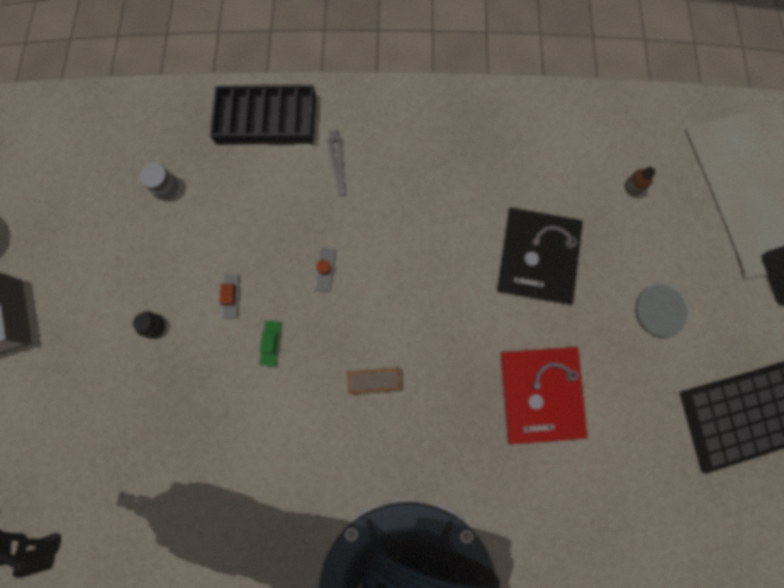

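The top view shows the target slide at about (229,296), the round one at (325,270), the black holder around (540,256), and green and red decoys, all in 1.4x pixels. Next I'll enlarge crops.

Run:
```python
import cv2,pickle,numpy as np
def crop(n,u0,v0,w,h,f,o):
    s=pickle.load(open(n+"0.pkl","rb"));c=s["color"][v0:v0+h,u0:u0+w,::-1]
    c=cv2.resize(c,None,fx=f,fy=f,interpolation=cv2.INTER_CUBIC)
    for k in range(0,w,10):
        cv2.putText(c,str(u0+k),(k*f,8),0,.3,(0,255,255)); cv2.line(c,(k*f,10),(k*f,14),(0,255,255))
    for k in range(0,h,10):
        cv2.putText(c,str(v0+k),(0,k*f+4),0,.3,(0,255,255))
    cv2.imwrite("pics/"+o,c)
crop("top",345,140,80,80,7,"c1.png")
crop("top",140,185,50,50,11,"c2.png")
crop("scene",110,180,100,75,7,"c3.png")
crop("scene",375,210,50,50,11,"c4.png")
```

```text
(no output)
```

View pics/c1.png

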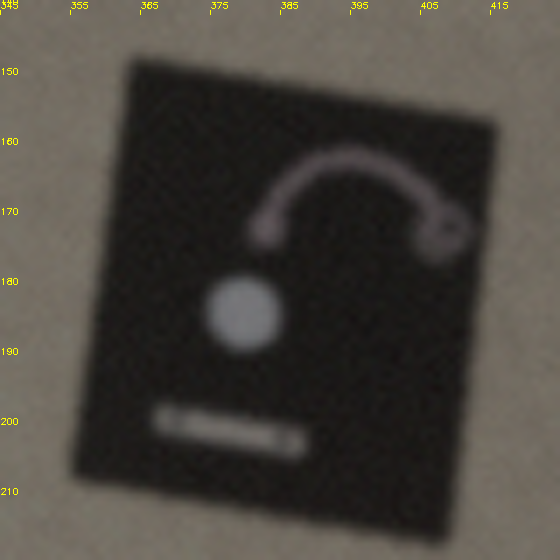

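View pics/c2.png

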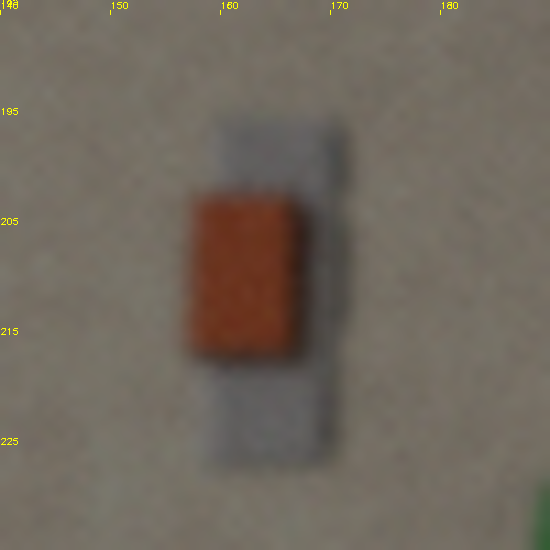

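View pics/c3.png

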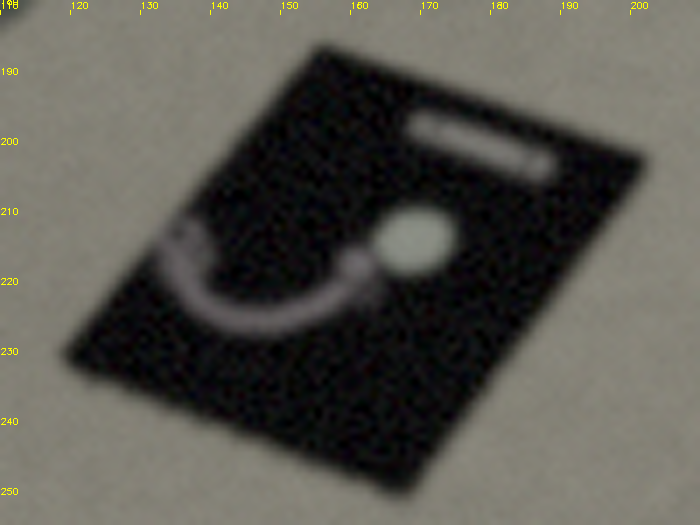

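View pics/c4.png

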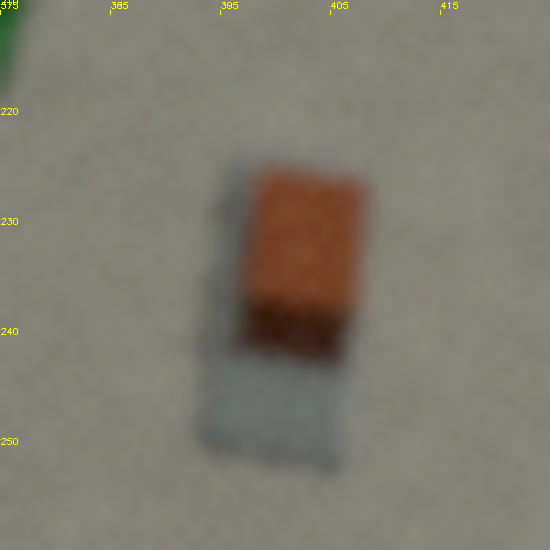

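```bash
cat > h.py <<'E'
import cv2,pickle,numpy as np
def ray(s,pts,z):
    p=cv2.undistortPoints(np.array(pts,float).reshape(-1,1,2),s["K"],s["dist"])[:,0]
    d=np.c_[p,np.ones(len(p))]@s["R"]; c=-s["R"].T@s["t"]
    return c+d*((z-c[2])/d[:,2])[:,None]
def proj(s,X): return cv2.projectPoints(np.array(X,float),cv2.Rodrigues(s["R"])[0],s["t"],s["K"],s["dist"])[0][:,0]
E
python3 - <<'E'
from h import *
np.set_printoptions(precision=4,suppress=True)
T=pickle.load(open("top0.pkl","rb"));S=pickle.load(open("scene0.pkl","rb"))
def q(p,u,v,f): p=np.array(p,float); return (p+.5)/f-.5+[u,v]
def rep(n,P):
    print(n);print(P[:,:2])
for nm,s,u,v,corn,disc,bar,pin in (("top",T,345,140,[(133,60),(497,125),(448,540),(73,474)],(244,315),[(155,418),(306,443)],(265,235)),
  ("scene",S,110,180,[(643,160),(320,45),(65,357),(405,497)],(413,240),[(552,164),(407,122)],(362,258))):
    C=ray(s,q(corn,u,v,7),.012)
    rep(nm+" corners",C); print("sides",np.linalg.norm(np.roll(C,-1,0)-C,axis=1), "ang",[np.degrees(np.arctan2(*(d[1::-1]))) for d in (np.roll(C,-1,0)-C)],"centre",C.mean(0))
    rep("disc",ray(s,q([disc],u,v,7),.012)); B=ray(s,q(bar,u,v,7),.016); rep("bar",B); print(np.linalg.norm(B[1]-B[0]),np.degrees(np.arctan2(*(B[1]-B[0])[1::-1])))
    rep("pin",ray(s,q([pin],u,v,7),.029))
# block tops: HSV mask
for nm,s,(u,v) in(("top",T,(140,185)),("scene",S,(375,210))):
    c=s["color"][v:v+50,u:u+50]; c=cv2.resize(c,None,fx=11,fy=11,interpolation=cv2.INTER_CUBIC).astype(int)
    m=((c[...,0]-c[...,2]>40)&(c[...,0]>80)).astype(np.uint8)
    if nm=="scene": pass
    cn=max(cv2.findContours(m,0,1)[0],key=cv2.contourArea)[:,0]
    P=ray(s,q(cn,u,v,11),.025)[:,:2].astype(np.float32)
    r=cv2.minAreaRect(P*1000);print(nm,"block",r)
for nm,s,(u,v),g in(("top",T,(140,185),[(222,118),(345,123),(330,465),(208,468)]),("scene",S,(375,210),[(200,445),(338,470),(228,165)])):
    rep(nm+" glass",ray(s,q(g,u,v,11),.004))
E
```

```text
top corners
[[ 0.6318 -0.1649]
 [ 0.6112 -0.2913]
 [ 0.4656 -0.2672]
 [ 0.4861 -0.1411]]
sides [0.128  0.1476 0.1278 0.1476] ang [np.float64(-99.28840335724144), np.float64(170.623200811575), np.float64(80.72957151848317), np.float64(-9.274910749507368)] centre [ 0.5487 -0.2161  0.012 ]
disc
[[ 0.5418 -0.2004]]
bar
[[ 0.5048 -0.1683]
 [ 0.4971 -0.2191]]
0.05131045476824225 -98.66547294442984
pin
[[ 0.5651 -0.2044]]
scene corners
[[ 0.4897 -0.1408]
 [ 0.4677 -0.266 ]
 [ 0.6137 -0.288 ]
 [ 0.6368 -0.1616]]
sides [0.1271 0.1476 0.1285 0.1486] ang [np.float64(-99.95314636137725), np.float64(-8.561316321404096), np.float64(79.6473163343834), np.float64(171.95582522554977)] centre [ 0.552  -0.2141  0.012 ]
disc
[[ 0.5407 -0.2002]]
bar
[[ 0.502  -0.1671]
 [ 0.4966 -0.2207]]
0.05384420796993405 -95.82874557977306
pin
[[ 0.5648 -0.204 ]]
top block ((471.9936218261719, 310.23687744140625), (33.699703216552734, 21.949398040771484), 2.303804636001587)
scene block ((472.1636962890625, 309.91290283203125), (34.75088119506836, 22.00375747680664), 1.1294516324996948)
top glass
[[0.5103 0.3228]
 [0.5095 0.2954]
 [0.4345 0.2936]
 [0.4333 0.3203]]
scene glass
[[0.51   0.297 ]
 [0.5095 0.3236]
 [0.4382 0.2941]]
```

```bash
cat >> h.py <<'E'
from scipy.spatial.transform import Rotation as Ro
np.set_printoptions(precision=4,suppress=True)
def tgt(pos,yaw,o=None):
    """pos world TCP; yaw deg of tool y axis; tool x down."""
    from cell import bot
    o=o or bot.get_obs()
    R=Ro.from_euler("xyz",o["tcp_rot"]); M=R.as_matrix()
    a=np.radians(yaw); y=np.array([np.cos(a),np.sin(a),0]);x=np.array([0,0,-1.]);W=np.c_[x,y,np.cross(x,y)]
    return M.T@(np.array(pos)-o["tcp_pos"]),(R.inv()*Ro.from_matrix(W)).as_rotvec()
E
python3 - <<'E'
from h import *
from cell import bot
o=bot.get_obs();M=Ro.from_euler("xyz",o["tcp_rot"]).as_matrix();print(M)
for yaw in(91.8,-88.2): print(yaw,*tgt([.472,.309,.09],yaw))
E
```

```text
[[-0.0002  0.2491  0.9685]
 [-0.0009  0.9685 -0.2491]
 [-1.     -0.0009 -0.    ]]
91.8 [ 0.141  -0.0828  0.3801] [-0.2832 -0.0001  0.0009]
-88.2 [ 0.141  -0.0828  0.3801] [2.8584 0.0013 0.0002]
```

Request:
send_rows:
  moves:
    - [[0.07, -0.04, 0.19, -0.14, 0, 0, 0.05], [0.07, -0.04, 0.19, -0.14, 0, 0, 0.05], [0.141, -0.083, 0.38, -0.283, 0, 0.001, 0.05], [0.141, -0.083, 0.38, -0.283, 0, 0.001, 0.05], [0.141, -0.083, 0.38, -0.283, 0, 0.001, 0.05], [0.141, -0.083, 0.38, -0.283, 0, 0.001, 0.05], [0.141, -0.083, 0.38, -0.283, 0, 0.001, 0.05], [0.141, -0.083, 0.38, -0.283, 0, 0.001, 0.05], [0.141, -0.083, 0.38, -0.283, 0, 0.001, 0.05], [0.141, -0.083, 0.38, -0.283, 0, 0.001, 0.05], [0.141, -0.083, 0.38, -0.283, 0, 0.001, 0.05]]

```text
time: 1.48
tcp_pos: [0.4714, 0.3098, 0.0908]
tcp_rot: [1.143, 1.569, 1.175]
force: [-0.3, 0.3, 0.4]
grip_width: 0.0501
```

Run:
```python
from h import *
from cell import bot
o=bot.get_obs();print(o)
print(*tgt([.472,.309,.006],91.8,o))
```

```text
{'time': 1.475, 'qpos': array([ 0.5809,  0.4058, -0.1309,  1.0329,  0.0008,  0.5485]), 'qd': array([-0.0037,  0.0004,  0.0026,  0.0002, -0.0021, -0.0018]), 'effort': array([ -0.1469, -82.5428,  45.5567,  -0.0048,   0.0021,   0.0078]), 'tcp_pos': array([0.4714, 0.3098, 0.0908]), 'tcp_rot': array([1.1425, 1.5693, 1.1749]), 'force': array([-0.3047,  0.3318,  0.4261]), 'wrist_torque': array([-0.0842, -0.0053, -0.0166]), 'grip_width': 0.05013423796082273}
[ 0.0848 -0.0009  0.0005] [ 0.0009  0.0006 -0.0014]
```

```bash
cat >> h.py <<'E'
def look(tag,boxes,f=8):
    from cell import bot
    for n,(u,v,w,h) in boxes.items():
        s=bot.snapshot(n);pickle.dump(s,open(f"{n}{tag}.pkl","wb"))
        c=cv2.resize(s["color"][v:v+h,u:u+w,::-1],None,fx=f,fy=f,interpolation=cv2.INTER_CUBIC)
        for k in range(0,w,10): cv2.putText(c,str(u+k),(k*f,8),0,.3,(0,255,255))
        for k in range(0,h,10): cv2.putText(c,str(v+k),(0,k*f+4),0,.3,(0,255,255))
        cv2.imwrite(f"pics/{n}{tag}.png",c)
E
python3 - <<'E'
from h import *
look("1",{"scene":(360,160,90,75)})
E
```

Request:
send_rows:
  moves:
    - [[0.04, -0.001, 0, 0.001, 0, 0, 0.05], [0.06, -0.001, 0, 0.001, 0, 0, 0.05], [0.072, -0.001, 0, 0.001, 0, 0, 0.05], [0.072, -0.001, 0, 0.001, 0, 0, 0.05]]

```text
time: 2.02
tcp_pos: [0.4716, 0.3082, 0.0181]
tcp_rot: [2.193, 1.57, 2.224]
force: [0.6, 1.0, 0.0]
grip_width: 0.0503
```

Run:
```python
from h import *
from cell import bot
print(tgt([.472,.309,.006],91.8),bot.get_obs()["force"])
look("2",{"scene":(360,180,90,75),"top":(130,170,75,75)})
```

```text
(array([0.0121, 0.0008, 0.0004]), array([-0.0009, -0.0004, -0.0006])) [0.6195 0.9855 0.0476]
```

View pics/scene2.png

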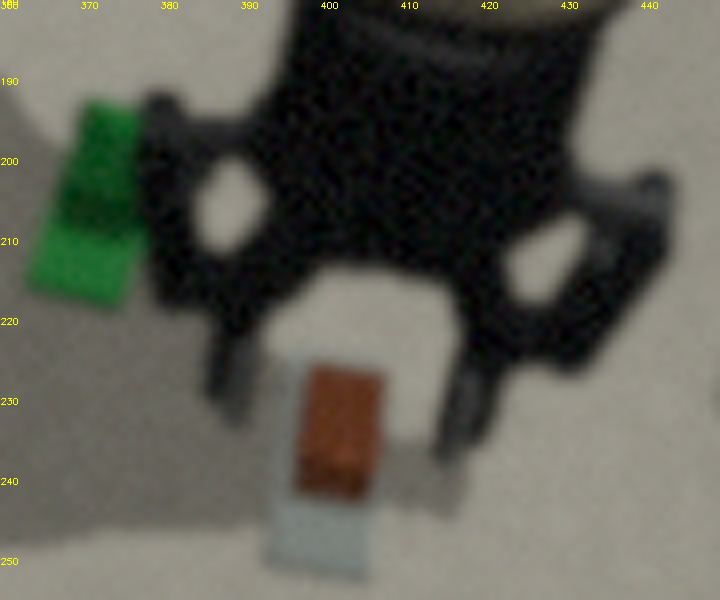

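View pics/top2.png

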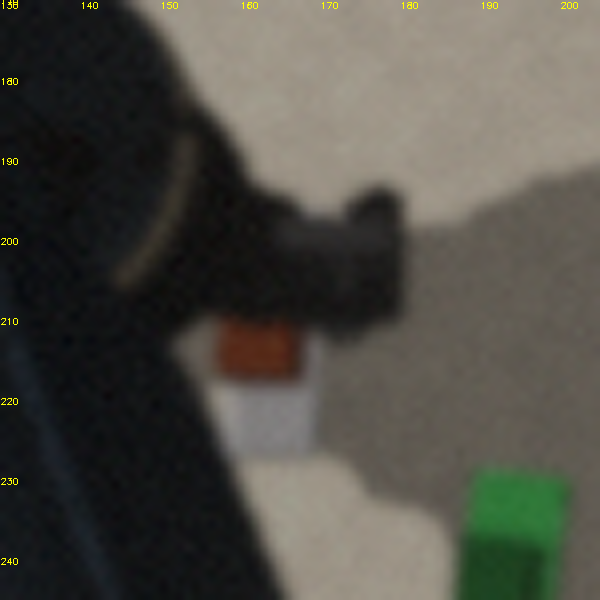

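Request:
send_rows:
  moves:
    - [[0.006, 0.001, 0, 0, 0, 0, 0.05], [0.011, 0.001, 0, 0, 0, 0, 0.04], [0.011, 0.001, 0, 0, 0, 0, 0.03], [0.011, 0.001, 0, 0, 0, 0, 0.01], [0.011, 0.001, 0, 0, 0, 0, 0.01], [0.011, 0.001, 0, 0, 0, 0, 0.01], [0.011, 0.001, 0, 0, 0, 0, 0.01], [0.011, 0.001, 0, 0, 0, 0, 0.01]]
  force: 45

```text
time: 3.12
tcp_pos: [0.472, 0.3092, 0.0074]
tcp_rot: [1.332, 1.57, 1.362]
force: [0.2, -0.1, 1.6]
grip_width: 0.0213
```

Gripped at 21 mm opening. Next I'll lift it and look.

Request:
send_rows:
  moves:
    - [[-0.02, 0, 0, 0, 0, 0, 0.01], [-0.06, 0, 0, 0, 0, 0, 0.01], [-0.08, 0, 0, 0, 0, 0, 0.01], [-0.08, 0, 0, 0, 0, 0, 0.01]]

```text
time: 3.62
tcp_pos: [0.4727, 0.3097, 0.0885]
tcp_rot: [0.778, 1.568, 0.809]
force: [-0.2, -0.3, -0.4]
grip_width: 0.0212
```

Run:
```python
from h import *
from cell import bot
o=bot.get_obs();print(o["tcp_pos"],o["grip_width"],o["force"])
d=np.array([np.cos(np.radians(-9.2)),np.sin(np.radians(-9.2))])
p=np.array([.5413,-.2002])-.003*d
print(p,tgt([p[0],p[1],.087],80.8,o))
look("3",{"scene":(350,140,100,75)})
```

```text
[0.4727 0.3097 0.0885] 0.021222352141244443 [-0.1542 -0.2804 -0.4169]
[ 0.5383 -0.1997] (array([ 0.0005, -0.5112,  0.0502]), array([ 0.1908,  0.0021, -0.0025]))
```

View pics/scene3.png

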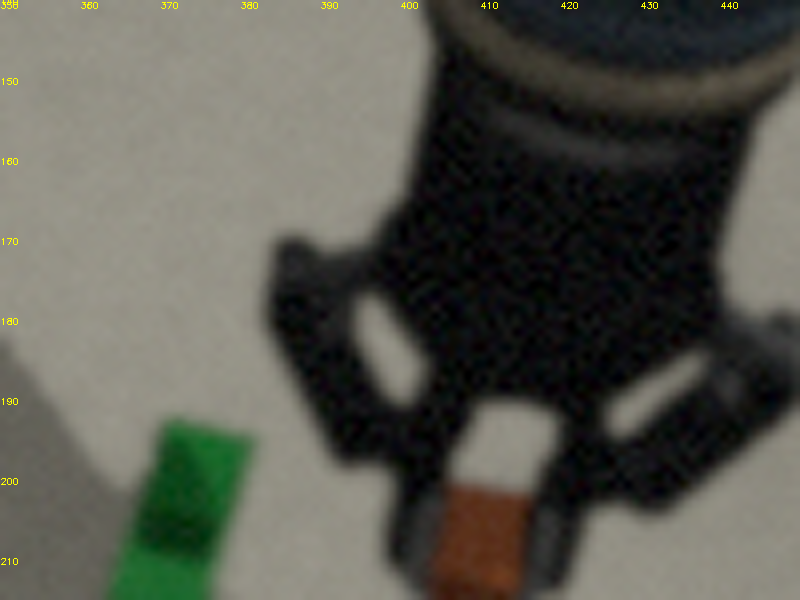

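Run:
```python
from h import *
d=np.array([np.cos(np.radians(-9.2)),np.sin(np.radians(-9.2))])
p=np.array([.5413,-.2002])-.024*d
print(p,tgt([p[0],p[1],.075],80.8))
```

```text
[ 0.5176 -0.1964] (array([ 0.0116, -0.5068,  0.0303]), array([ 0.1908,  0.0005, -0.0014]))
```

Request:
send_rows:
  moves:
    - [[0, -0.04, 0.002, 0.02, 0, 0, 0.01], [0, -0.1, 0.006, 0.05, 0, 0, 0.01], [0, -0.15, 0.01, 0.07, 0, 0, 0.01], [0, -0.2, 0.013, 0.09, 0, 0, 0.01], [0, -0.25, 0.016, 0.11, 0, 0, 0.01], [0, -0.3, 0.019, 0.13, 0, 0, 0.01], [0, -0.35, 0.022, 0.15, 0, 0, 0.01], [0, -0.4, 0.025, 0.17, 0, 0, 0.01], [0.005, -0.45, 0.028, 0.19, 0, 0, 0.01], [0.01, -0.49, 0.03, 0.191, 0, -0.001, 0.01], [0.0115, -0.507, 0.03, 0.191, 0, -0.001, 0.01], [0.0115, -0.507, 0.03, 0.191, 0, -0.001, 0.01], [0.0115, -0.507, 0.03, 0.191, 0, -0.001, 0.01], [0.0115, -0.507, 0.03, 0.191, 0, -0.001, 0.01]]

```text
time: 5.42
tcp_pos: [0.5172, -0.1956, 0.0754]
tcp_rot: [1.806, 1.571, 1.647]
force: [0.6, 0.5, 0.2]
grip_width: 0.0208
```

Run:
```python
from h import *
from cell import bot
o=bot.get_obs();print(o["tcp_pos"],o["grip_width"],o["force"],o["qpos"])
d=np.array([np.cos(np.radians(-9.2)),np.sin(np.radians(-9.2))])
p=np.array([.5413,-.2002])-.024*d
print(p,tgt([p[0],p[1],.027],80.8,o))
look("4",{"scene":(100,160,110,95),"top":(340,120,90,95)},6)
```

```text
[ 0.5172 -0.1956  0.0754] 0.020768603495410074 [0.6228 0.5341 0.1682] [-0.3617  0.3979 -0.1847  0.9883  0.0001 -0.2022]
[ 0.5176 -0.1964] (array([ 0.0484, -0.0007,  0.0005]), array([ 0.0011, -0.    , -0.0002]))
```

View pics/scene4.png

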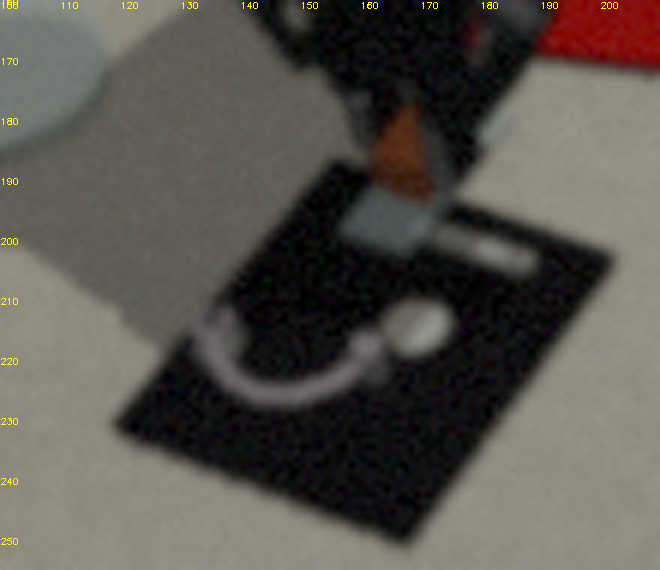

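View pics/top4.png

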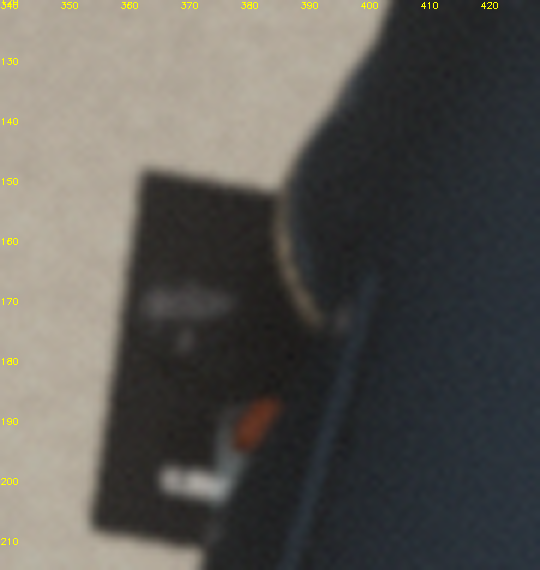

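```bash
cat >> h.py <<'E'
def slide(c,yaw,z0):
    a=np.radians(yaw);d=np.array([np.cos(a),np.sin(a)]);n=np.array([-d[1],d[0]])
    P=[]
    for (l,w,z) in((.038,.014,0),(.038,.014,.005),(.017,.011,.025)):
        for sx,sy in((1,1),(1,-1),(-1,-1),(-1,1)): P.append([*(np.array(c)+sx*l*d+sy*w*n),z0+z])
    return np.array(P)
def overlay(pkl,box,f,out,polys):
    s=pickle.load(open(pkl,"rb"));u,v,w,h=box
    c=cv2.resize(s["color"][v:v+h,u:u+w,::-1],None,fx=f,fy=f,interpolation=cv2.INTER_CUBIC)
    for X,col in polys:
        p=(proj(s,X)-[u,v]+.5)*f-.5
        cv2.polylines(c,[np.round(p).astype(int)],True,col,1)
    cv2.imwrite("pics/"+out,c)
def holder(o,yaw):
    a=np.radians(yaw);R=np.array([[np.cos(a),-np.sin(a)],[np.sin(a),np.cos(a)]])
    def w(P): P=np.array(P,float); return np.c_[P[:,:2]@R.T+o,P[:,2]]
    bar=w([[-.038,-.025,.016],[-.038,.025,.016],[-.046,.025,.016],[-.046,-.025,.016]])
    th=np.linspace(0,6.28,30)
    disc=lambda x,r,z:w(np.c_[x+r*np.cos(th),r*np.sin(th),z+0*th])
    return bar,disc(0,.0125,.012),disc(.026,.006,.029)
E
python3 - <<'E'
from h import *
P=slide([.5172,-.1956],-9.2,.068)
H=holder([.5413,-.2002],-9.2)
pl=[(P[:4],(0,255,0)),(P[4:8],(0,255,0)),(P[8:],(255,255,0))]+[(h,(0,0,255)) for h in H]
overlay("scene4.pkl",(130,160,80,75),10,"ov1.png",pl)
overlay("top0.pkl",(345,140,80,80),7,"ov2.png",[(h,(0,0,255)) for h in H])
E
```

```text
(no output)
```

View pics/ov1.png

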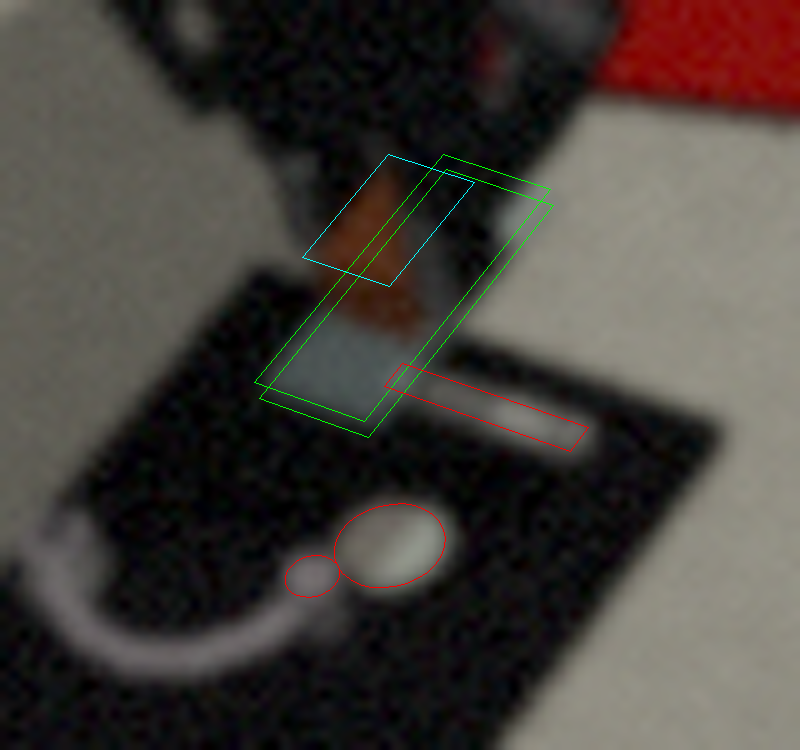

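View pics/ov2.png

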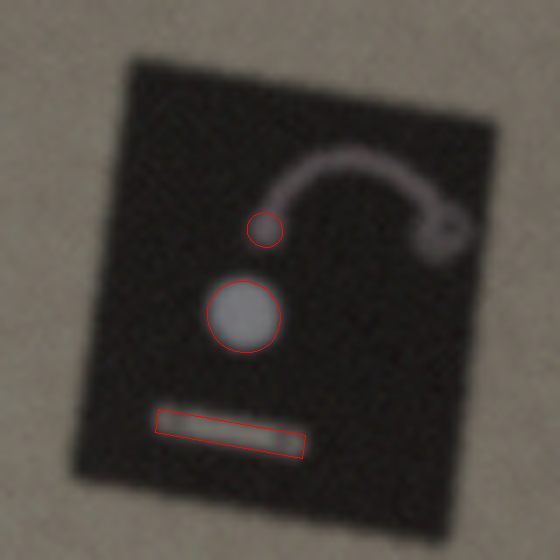

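Run:
```python
from h import *
overlay("scene4.pkl",(145,165,45,40),16,"ov3.png",[])
s=pickle.load(open("scene4.pkl","rb"));P=slide([.5172,-.1956],-9.2,.068)
Q=P[8:].copy();Q[:,2]-=.02
print(((proj(s,np.r_[P,Q])-[145,165]+.5)*16).round())
```

```text
[[349. 620.]
 [174. 558.]
 [475. 192.]
 [646. 248.]
 [343. 594.]
 [167. 532.]
 [469. 166.]
 [640. 223.]
 [383. 379.]
 [244. 331.]
 [382. 167.]
 [518. 212.]
 [408. 482.]
 [272. 435.]
 [406. 271.]
 [542. 316.]]
```

View pics/ov3.png

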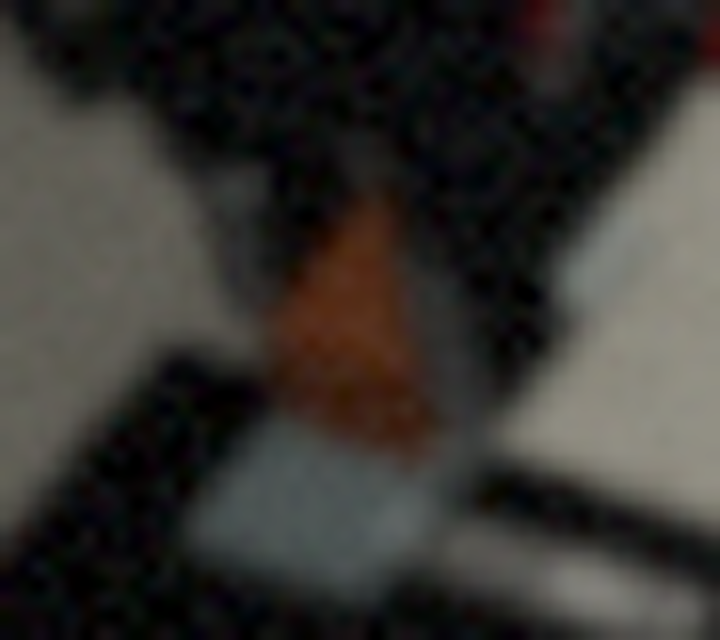

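Request:
send_rows:
  moves:
    - [[0.02, -0.001, 0, 0.001, 0, 0, 0.01], [0.04, -0.001, 0, 0.001, 0, 0, 0.01], [0.048, -0.001, 0, 0.001, 0, 0, 0.01], [0.048, -0.001, 0, 0.001, 0, 0, 0.01]]

```text
time: 6.02
tcp_pos: [0.5169, -0.1974, 0.0272]
tcp_rot: [2.827, 1.57, 2.665]
force: [0.7, 0.6, -0.3]
grip_width: 0.0211
```

Run:
```python
from h import *
from cell import bot
o=bot.get_obs();print(o["tcp_pos"],o["grip_width"],o["force"])
d=np.array([np.cos(np.radians(-9.2)),np.sin(np.radians(-9.2))])
for x in(-.018,.004):
  p=np.array([.5413,-.2002])+x*d
  print(p,tgt([p[0],p[1],.027],80.8,o))
look("5",{"scene":(130,160,80,75)},10)
q=o["tcp_pos"]
P=slide(q[:2],-9.2,q[2]-.0074)
overlay("scene5.pkl",(130,160,80,75),10,"ov5.png",[(P[:4],(0,255,0)),(P[4:8],(0,255,0)),(P[8:],(255,255,0))])
```

```text
[ 0.5169 -0.1974  0.0272] 0.021137626748025717 [ 0.6664  0.5584 -0.2816]
[ 0.5235 -0.1973] (array([0.0002, 0.0011, 0.0065]), array([-0.0009, -0.0005, -0.0002]))
[ 0.5452 -0.2008] (array([0.0002, 0.0012, 0.0285]), array([-0.0009, -0.0005, -0.0002]))
```

View pics/scene5.png

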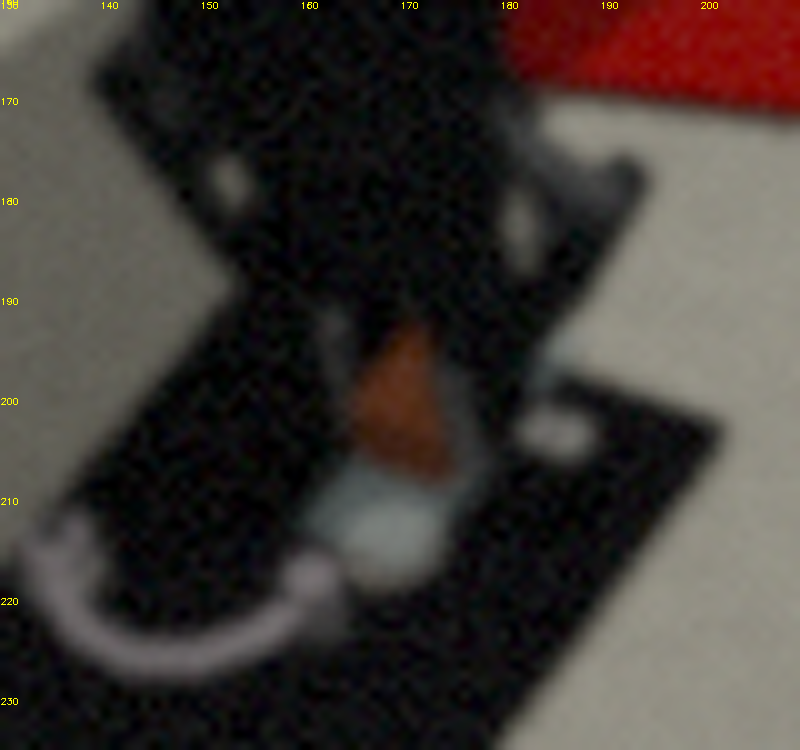

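View pics/ov5.png

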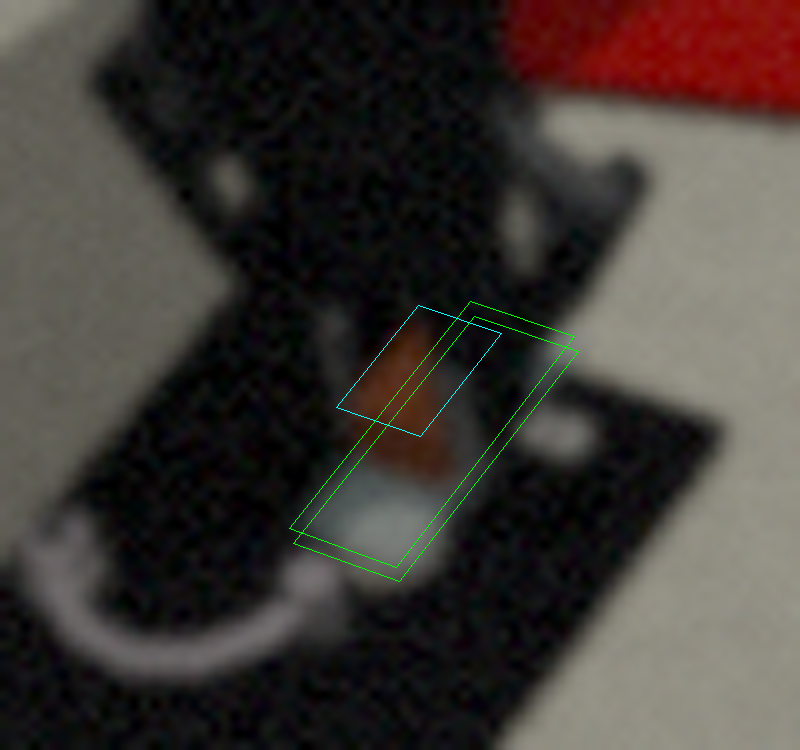

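Request:
send_rows:
  moves:
    - [[0, 0, 0.004, 0, 0, 0, 0.01], [0, 0, 0.008, 0, 0, 0, 0.01], [0, 0, 0.012, 0, 0, 0, 0.01], [0, 0, 0.016, 0, 0, 0, 0.01], [0, 0, 0.02, 0, 0, 0, 0.01], [0, 0, 0.024, 0, 0, 0, 0.01], [0, 0, 0.0285, 0, 0, 0, 0.01], [0, 0, 0.0285, 0, 0, 0, 0.01]]

```text
time: 7.08
tcp_pos: [0.5454, -0.2023, 0.0272]
tcp_rot: [2.535, 1.571, 2.373]
force: [-3.5, 2.1, -0.9]
grip_width: 0.021
```

Run:
```python
from h import *
from cell import bot
o=bot.get_obs();print(o["tcp_pos"],o["grip_width"],o["force"],o["wrist_torque"])
look("6",{"scene":(130,160,80,75),"top":(340,130,80,90)},10)
q=o["tcp_pos"]
P=slide(q[:2],-9.2,q[2]-.0074)
overlay("scene6.pkl",(130,160,80,75),10,"ov6.png",[(P[:4],(0,255,0)),(P[4:8],(0,255,0)),(P[8:],(255,255,0))])
```

```text
[ 0.5454 -0.2023  0.0272] 0.020966355188375873 [-3.4647  2.1423 -0.9224] [0.4835 0.6205 0.0389]
```

View pics/ov6.png

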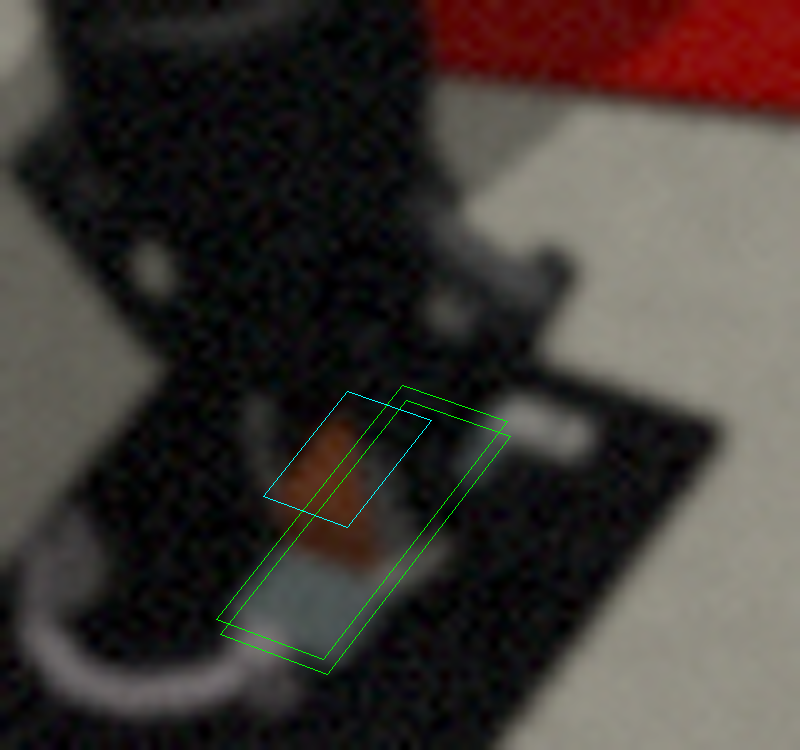

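View pics/scene6.png

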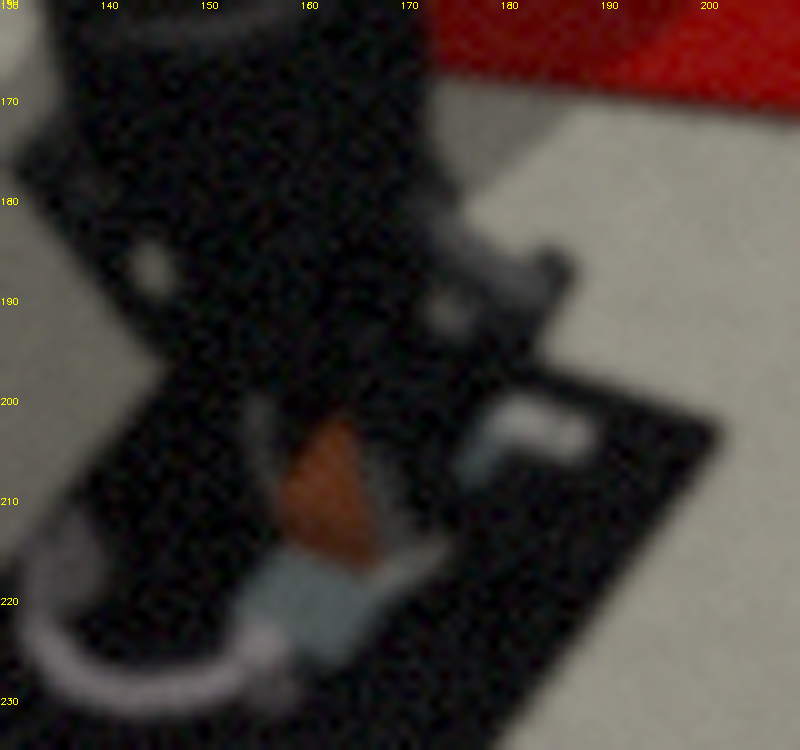

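Run:
```python
from h import *
overlay("scene6.pkl",(148,190,48,40),16,"z6.png",[])
```

```text
(no output)
```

View pics/z6.png

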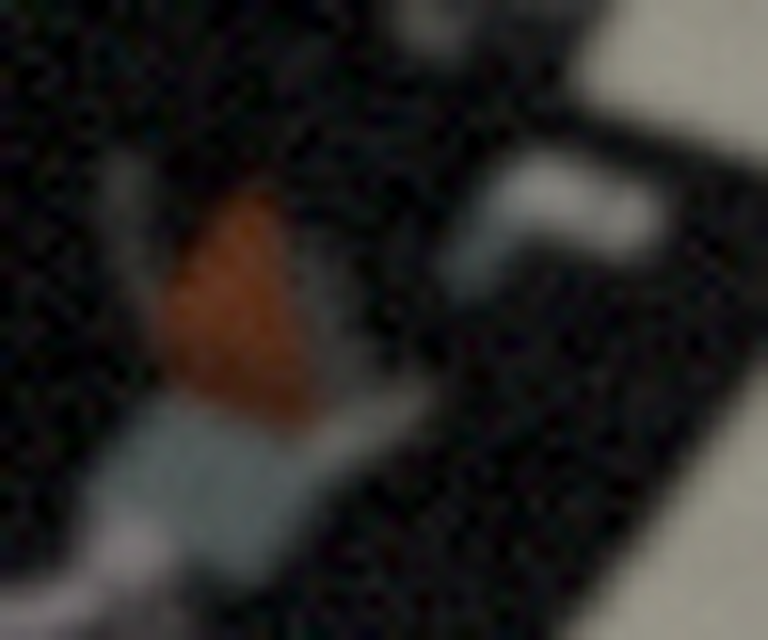

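View pics/top6.png

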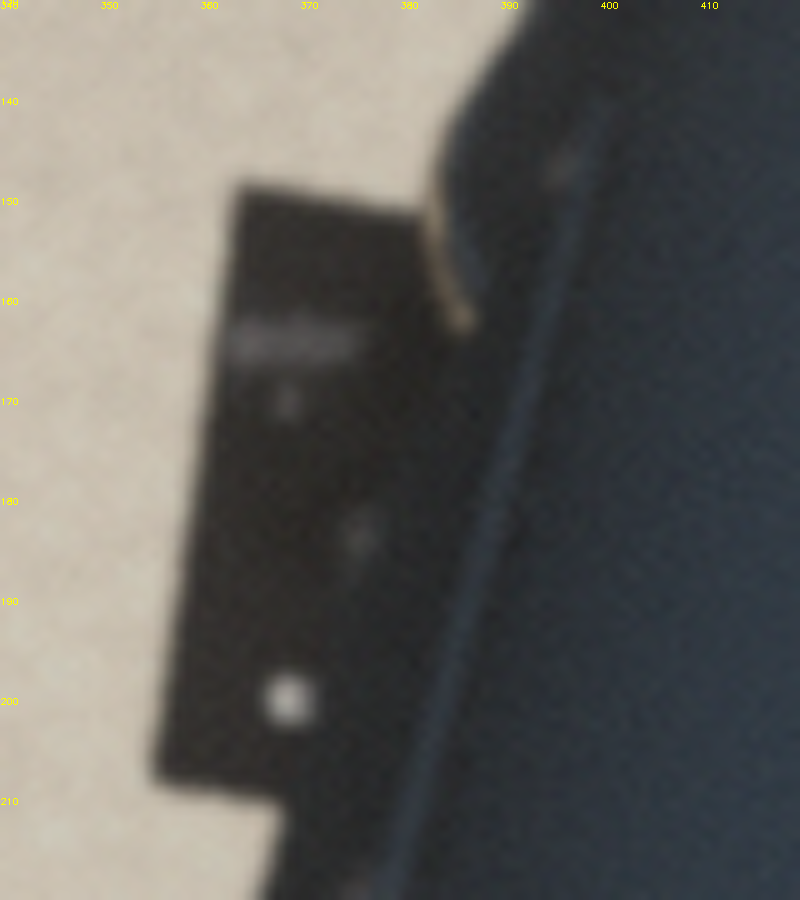

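Run:
```python
from h import *
s=pickle.load(open("scene6.pkl","rb"))
q=lambda p:(np.array(p,float)+.5)/16-.5+[148,190]
P=ray(s,q([(86,500),(258,568),(470,300),(525,222)]),.0248)[:,:2]
print(P,np.linalg.norm(P[1]-P[0]))
a=np.radians(-9.2);d=np.array([np.cos(a),np.sin(a)]);n=np.array([-d[1],d[0]])
for o in([.5413,-.2002],[.5407,-.2002+.001]):
    print([( (p-o)@d*1e3,(p-o)@n*1e3) for p in P])
B=ray(s,q([(120,545)]),.029)[:,:2];print("pin",[(B-o)@d,(B-o)@n])
# scene-only holder
S=pickle.load(open("scene0.pkl","rb"))
H=holder([.5413,-.2002],-9.2)
overlay("scene0.pkl",(150,185,48,40),16,"h0.png",[(h,(0,0,255)) for h in H])
```

```text
[[ 0.5779 -0.2191]
 [ 0.5831 -0.1911]
 [ 0.5305 -0.182 ]
 [ 0.5149 -0.1801]] 0.02844845493264892
[(np.float64(39.158229069344934), np.float64(-12.818923745294247)), (np.float64(39.81624124876074), np.float64(15.621920265154829)), (np.float64(-13.541745804692336), np.float64(16.281684767796456)), (np.float64(-29.242838813020036), np.float64(15.593041063555482))]
[(np.float64(39.91039201608061), np.float64(-13.710131297752127)), (np.float64(40.568404195496406), np.float64(14.73071271269695)), (np.float64(-12.789582857956665), np.float64(15.390477215338574)), (np.float64(-28.490675866284363), np.float64(14.701833511097602))]
pin [array([0.0474]), array([-0.0022])]
```

View pics/h0.png

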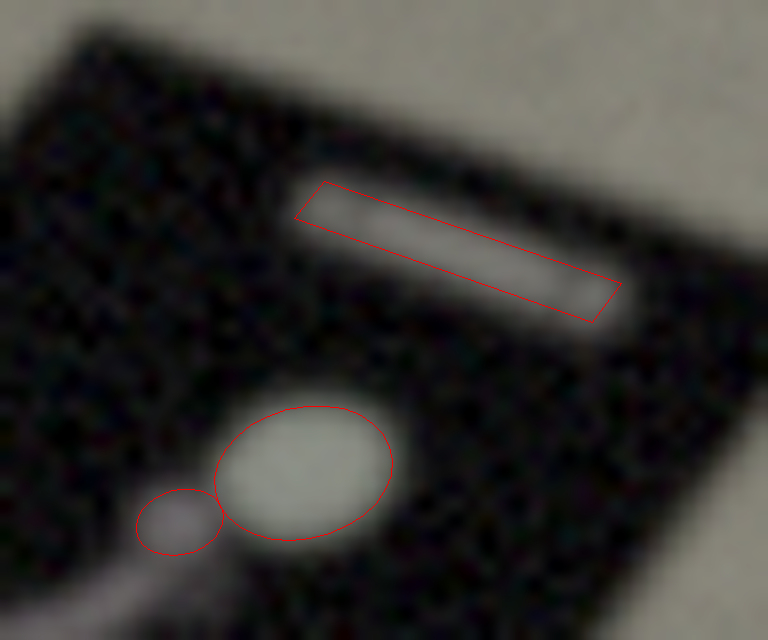

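Request:
send_rows:
  moves:
    - [[0, 0, 0.001, 0, 0, 0, 0.01], [0.003, 0, 0.001, 0, 0, 0, 0.01], [0.006, 0, 0.001, 0, 0, 0, 0.01], [0.0072, 0, 0.001, 0, 0, 0, 0.01], [0.0072, 0, 0.001, 0, 0, 0, 0.01]]

```text
time: 7.8
tcp_pos: [0.546, -0.2025, 0.02]
tcp_rot: [-2.841, 1.571, -3.003]
force: [-3.0, -0.4, -0.1]
grip_width: 0.0208
```

Run:
```python
from h import *
from cell import bot
o=bot.get_obs();print(o["tcp_pos"],o["grip_width"],o["force"],o["wrist_torque"])
look("7",{"scene":(148,190,48,40)},16)
```

```text
[ 0.546  -0.2025  0.02  ] 0.020774514843756933 [-3.0134 -0.3559 -0.093 ] [-0.0354  0.7406 -0.042 ]
```

View pics/scene7.png

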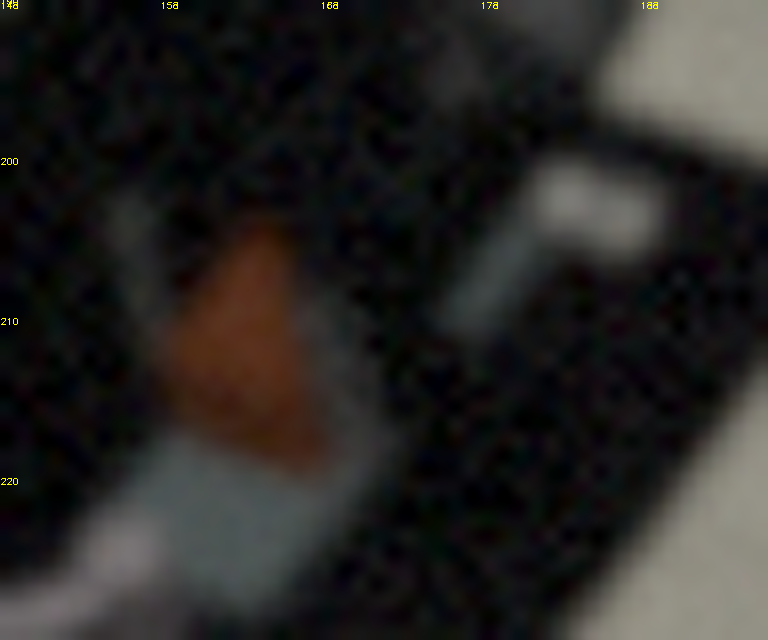

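Request:
send_rows:
  moves:
    - [[0.0005, 0, 0, 0, 0, 0, 0.01], [0.001, 0, 0, 0, 0, 0, 0.01], [0.001, 0, 0, 0, 0, 0, 0.01]]

```text
time: 8.22
tcp_pos: [0.5463, -0.2025, 0.0194]
tcp_rot: [-0.254, 1.57, -0.416]
force: [-4.5, 0.5, 5.3]
grip_width: 0.0206
```

Request:
send_rows:
  moves:
    - [[-0.0003, 0, -0.001, 0, 0, 0, 0.01], [-0.0004, 0, -0.002, 0, 0, 0, 0.01], [-0.0004, 0, -0.0025, 0, 0, 0, 0.01], [-0.0004, 0, -0.0025, 0, 0, 0, 0.01]]

```text
time: 8.72
tcp_pos: [0.5436, -0.202, 0.0195]
tcp_rot: [2.357, 1.571, 2.195]
force: [-2.7, 0.3, 0.1]
grip_width: 0.0208
```

Request:
send_rows:
  moves:
    - [[0, 0, -0.0005, 0, 0, 0, 0.01], [0, 0, -0.001, 0, 0, 0, 0.01], [0, 0, -0.001, 0, 0, 0, 0.01]]

```text
time: 9.1
tcp_pos: [0.5426, -0.2018, 0.0195]
tcp_rot: [2.137, 1.571, 1.975]
force: [-3.5, -0.5, 0.4]
grip_width: 0.0208
```

Run:
```python
from h import *
from cell import bot
o=bot.get_obs();print(o["tcp_pos"],o["force"],o["wrist_torque"])
look("8",{"scene":(148,190,48,40)},16)
```

```text
[ 0.5426 -0.2018  0.0195] [-3.5263 -0.4853  0.4434] [0.169  0.6696 0.0365]
```

View pics/scene8.png

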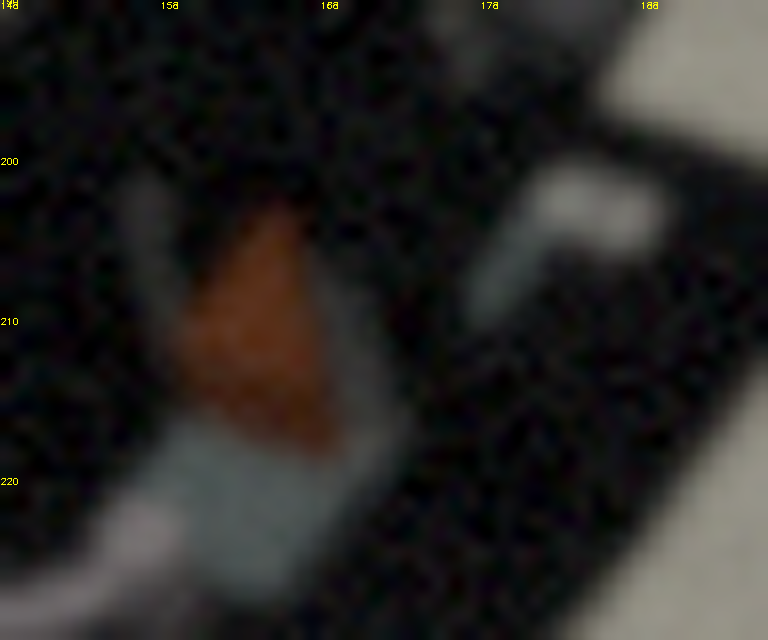

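Request:
send_rows:
  moves:
    - [[0, 0, -0.0005, 0, 0, 0, 0.01], [0, 0, -0.001, 0, 0, 0, 0.01], [0, 0, -0.001, 0, 0, 0, 0.01]]

```text
time: 9.52
tcp_pos: [0.5422, -0.2018, 0.0197]
tcp_rot: [0.008, 1.57, -0.153]
force: [1.7, 0.8, -2.8]
grip_width: 0.0212
```

Request:
send_rows:
  moves:
    - [[0, 0, -0.0005, 0, 0, 0, 0.01], [0, 0, -0.001, 0, 0, 0, 0.01], [0, 0, -0.001, 0, 0, 0, 0.01]]

```text
time: 9.9
tcp_pos: [0.5421, -0.2018, 0.0199]
tcp_rot: [-0.0, 1.568, -0.162]
force: [8.3, -1.4, -5.0]
grip_width: 0.0209
```

Request:
send_rows:
  moves:
    - [[0, 0, 0.0008, 0, 0, 0, 0.01], [0, 0, 0.0015, 0, 0, 0, 0.01], [0.0004, 0, 0.0015, 0, 0, 0, 0.01], [0.0004, 0, 0.0015, 0, 0, 0, 0.01]]

```text
time: 10.4
tcp_pos: [0.5423, -0.2018, 0.0194]
tcp_rot: [-0.298, 1.57, -0.46]
force: [-0.3, 2.2, 5.0]
grip_width: 0.0209
```

Request:
send_rows:
  moves:
    - [[0, 0, 0, 0, 0, 0, 0.024], [0, 0, 0, 0, 0, 0, 0.028], [0, 0, 0, 0, 0, 0, 0.035], [0, 0, 0, 0, 0, 0, 0.045], [-0.01, 0, 0, 0, 0, 0, 0.045], [-0.03, 0, 0, 0, 0, 0, 0.045], [-0.07, 0, 0, 0, 0, 0, 0.045], [-0.1, 0, 0, 0, 0, 0, 0.045], [-0.1, 0, 0, 0, 0, 0, 0.045]]

```text
time: 11.52
tcp_pos: [0.5437, -0.2023, 0.1222]
tcp_rot: [-0.193, 1.566, -0.355]
force: [0.3, -0.7, -0.1]
grip_width: 0.0449
```

Request:
send_rows:
  moves:
    - [[0, 0.05, 0, 0, 0, 0, 0.045], [0, 0.11, 0, 0, 0, 0, 0.045], [0, 0.17, 0, 0, 0, 0, 0.045], [0, 0.22, 0, 0, 0, 0, 0.045], [0, 0.25, 0, 0, 0, 0, 0.045], [0, 0.25, 0, 0, 0, 0, 0.045], [0, 0.25, 0, 0, 0, 0, 0.045]]

```text
time: 12.4
tcp_pos: [0.5822, 0.0444, 0.1188]
tcp_rot: [-2.496, 1.57, -2.658]
force: [1.5, -0.1, -0.4]
grip_width: 0.0449
```

Run:
```python
from h import *
look("9",{"scene":(130,180,64,58),"top":(345,140,80,80)},10)
H=holder([.5413,-.2002],-9.2)
P=slide([.5413,-.2002],-9.2,.012)
pl=[(P[4:8],(0,255,0)),(P[8:],(255,255,0)),(H[0],(0,0,255))]
overlay("scene9.pkl",(130,180,64,58),10,"ovs9.png",pl)
overlay("top9.pkl",(345,140,80,80),10,"ovt9.png",pl)
```

```text
(no output)
```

View pics/top9.png

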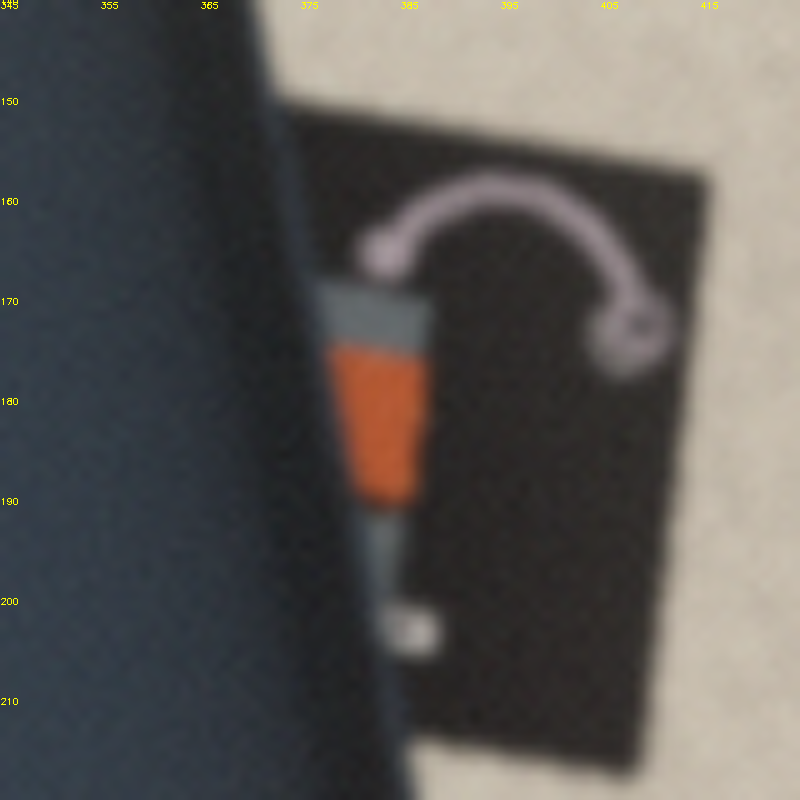

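View pics/ovt9.png

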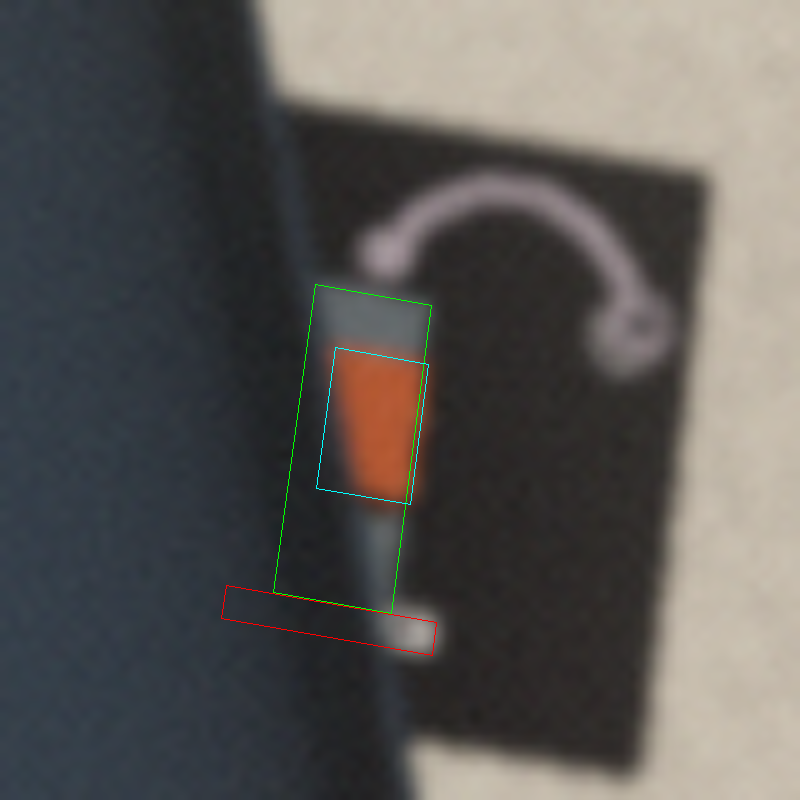

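View pics/ovs9.png

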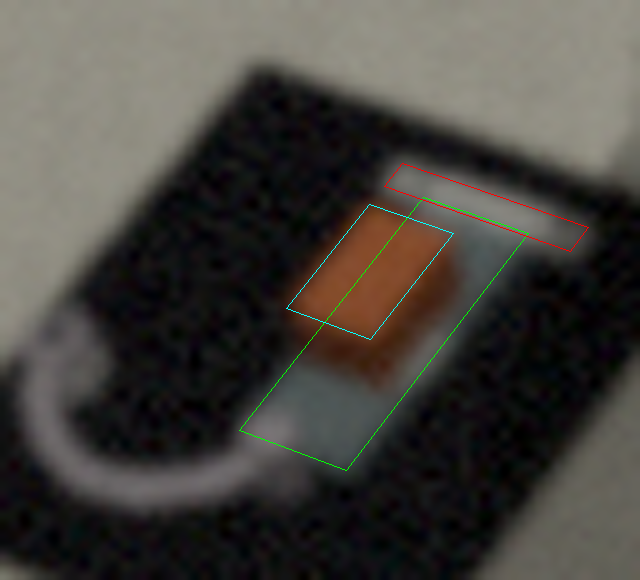

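Request:
send_rows:
  moves:
    - [[0, 0.05, 0, 0, 0, 0, 0.045], [0, 0.1, 0, 0, 0, 0, 0.045], [0, 0.15, 0, 0, 0, 0, 0.045], [0, 0.2, 0, 0, 0, 0, 0.045], [0, 0.2, 0, 0, 0, 0, 0.045], [0, 0.2, 0, 0, 0, 0, 0.045]]

```text
time: 13.25
tcp_pos: [0.6147, 0.2413, 0.1189]
tcp_rot: [-2.073, 1.57, -2.236]
force: [1.2, -0.3, -0.1]
grip_width: 0.0448
```

Run:
```python
from h import *
look("10",{"scene":(130,180,64,58),"top":(350,145,65,70)},11)
H=holder([.5413,-.2002],-9.2)
P=slide([.5413,-.2002],-9.2,.012)
pl=[(P[4:8],(0,255,0)),(P[8:],(255,255,0)),(H[0],(0,0,255))]
overlay("top10.pkl",(350,145,65,70),11,"ovt10.png",pl)
```

```text
(no output)
```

View pics/top10.png

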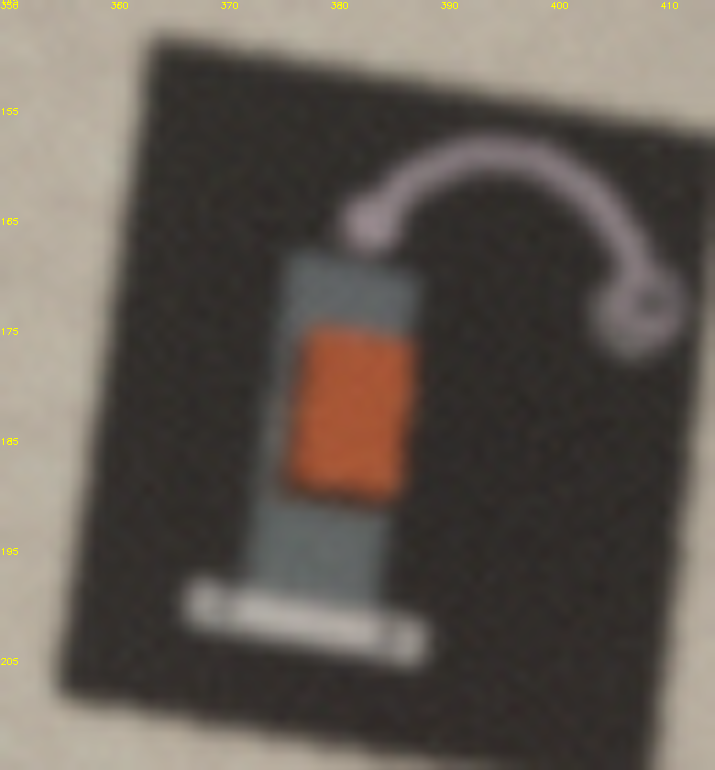

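View pics/ovt10.png

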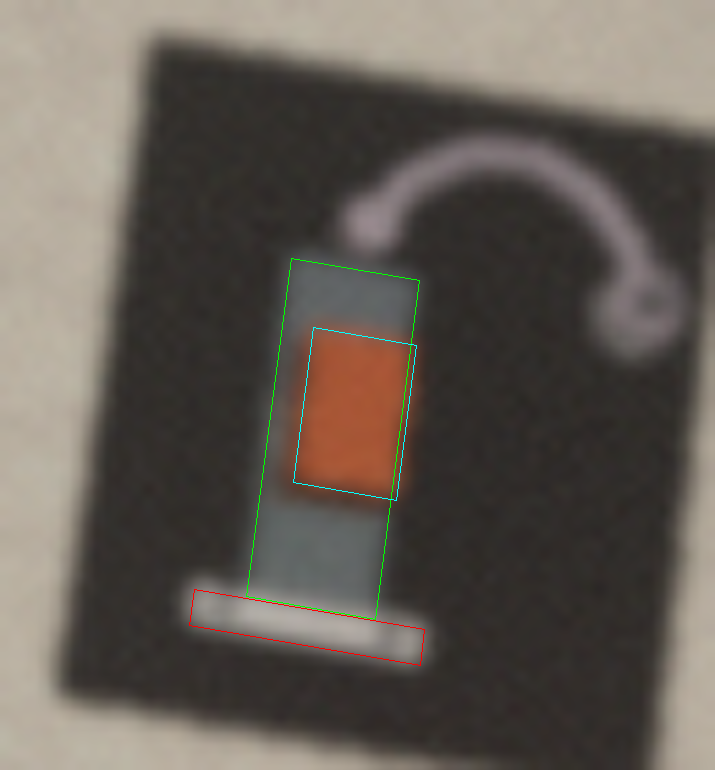

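View pics/scene10.png

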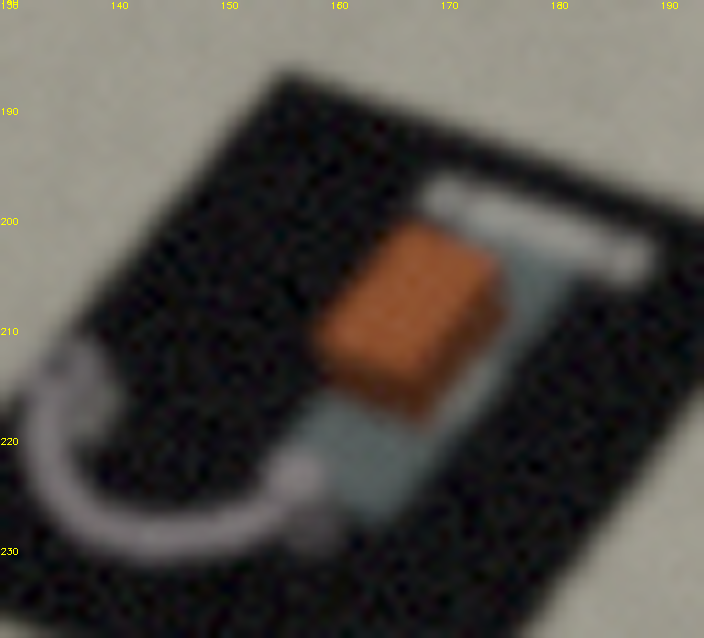

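The top view shows the glass end on the bar, the pin on the other end, and the slide matching the seated, centred, square model to about half a pixel. I'll hand it in now.

Run:
```python
from h import *
from cell import bot
a=pickle.load(open("top0.pkl","rb"))["color"].astype(int);b=pickle.load(open("top10.pkl","rb"))["color"].astype(int)
a=pickle.load(open("scene0.pkl","rb"))["color"].astype(int);b=pickle.load(open("scene10.pkl","rb"))["color"].astype(int)
for c in(a,b):
    m=(c[225:255,310:340,0]-c[225:255,310:340,2]>60);v,u=np.nonzero(m);print("round block centroid scene",len(u),(u.mean()+310).round(1),(v.mean()+225).round(1)) if len(u) else print("none")
print(bot.finish_job())
```

```text
round block centroid scene 59 324.2 234.4
round block centroid scene 49 325.0 234.3
the job is handed in; nothing more can be done
None
```

The slide with the rectangular block is loaded in the black holder, and the job is handed in at about 13.4 s of the 32 s allowed. I gripped the block and pushed the pin back with the slide's end. I then lowered the slide to the plate, eased it back until it touched the fixed edge, and released it. The arm then moved well clear.

**Final check, top camera:** the glass end is on the fixed edge and the sprung pin is against the other end. The outline matches the centred, square position to about 0.5 px, roughly 1 mm.

**Final check, scene camera:** its view also shows the slide lying flat between the edge and the pin. There was a mismatch of about 2–3 mm between this camera and the arm's reported position near the holder. I set the sideways position by comparing slide and holder within the same image, and the top camera then agreed.

**Round slide:** the arm never went down near it. Its position in the scene image read 0.8 px different from the start (324.2 to 325.0). I put that down to a change in lighting, but I didn't check further.

**Forces:** the highest reading I saw was about 10 N, when the slide met the fixed edge. Readings come only at the end of each move.

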